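# Snap the lid onto a small-parts box

### The arm

A 7-joint arm with a two-finger parallel gripper is mounted at the origin on the work surface. World frame = base frame: x ahead of the robot, y to its left, z up, the work surface at z = 0. Lengths are in mm, angles in rad, forces in N, time in s.
With the tool pointing down it reaches from about 400 to 875 mm from the base axis. Payload 4.4 kg.
Tool frame: the origin (TCP) lies at the very end of the fingers, on their centre line; the grasp point (between the pads) lies 19 mm behind it; z points along the fingers, y is the direction in which the jaws open and shut (so a half turn about z gives the same grasp; the last joint's range is limited). The gripper opens to 85 mm and grips with 20 to 120 N. Pads are 22 mm wide; open, the fingers measure 114 mm over their backs; the gripper's body (76 mm by 85 mm) begins 54 mm behind the grasp point. The pads swing forward as they close: fully open they stand 13 mm farther back than shut.
Start: joints at [-1.345, 0.628, 0.038, 1.517, -0.027, 0.996, -0.02], TCP at [186.965, 622.545, 231.313] pointing down, gripper open.
Joint ranges: [-3.06, 3.06], [-0.37, 2.12], [-1.25, 1.32], [0.18, 2.47], [-1.1, 4.24], [0.23, 1.98], [-2.94, 2.94]. Speed limits (rad/s): [2.57, 2.57, 3.14, 3.14, 3.14, 3.14, 3.14].

### API

Orientations are given as [roll, pitch, yaw] about the fixed x, y, z axes, in that order (R = Rz(yaw) Ry(pitch) Rx(roll)).
In Python, from cell import read_state, get_image, calibration, finish_job gives the robot as it stands. The module is installed in compiled form; this text tells all that it offers.
- The arm moves only by the tool apply_moves, never from a script. Its argument "increments" is a list of rows, each an object of numbers: "tx", "ty", "tz": the shift along the world's x, y, z in m; "rx", "ry", "rz": the turn, a rotation vector about the world's x, y, z in units of 5 degrees (1.0 is 5 degrees); "claw": the finger opening in m, from 0 to 0.0854. In form: [{"tx": .., "ty": .., "tz": .., "rx": .., "ry": .., "rz": .., "claw": ..}, ...]. A call has 1 to 12 rows; each row is the pose to reach, as a shift and turn from the pose commanded when the call began; what a row does not reach only later rows make up. A row lasts 1/10 s, in which the tool goes at most 50 mm and 8.59 degrees, less where a joint would pass 70% of its speed; a pose out of reach is approached as far as the arm can. A call with a gripper value outside its range is refused whole. The fingers move at their own pace and stop on an object; the grip force is fixed at half the most. Time passes only in rows, so rows that repeat a pose let the fingers close. It gives the time, the measured TCP pose, the force and the opening at its end, in the units of the state.
- read_state(): the state, without advancing time (a new reading comes with each control period).
- get_image(name): name is "scene" or "top" or "wrist"; returns the picture (384x512x3 uint8, red, green, blue); there is no depth.
- calibration(name): a dict with "camera_matrix" (3x3 intrinsics, pixels), "origin" and "attitude" of the camera in the world. Camera axes: x right, y up, looking along -z (the intrinsics and any distortion apply to the point x, -y, -z); pixel columns grow to the right and rows downward; lengths in mm; the calibration is good to about 2 mm. The wrist camera is an equidistant fisheye: a pixel r from the principal point sees the ray r / f radians off the axis. A picture is of the moment at which its call begins: read the wrist's pose just before it. calibration takes no time and is no camera call; for the wrist camera it gives the pose at the moment of the call.
- finish_job(): hands the job in, once; it reports no verdict.
The state is a dict: "clock": time; "qpos": joint angles; "qd": joint speeds; "tau": joint torques, N m; "eef_pos": TCP position; "tool_rot": TCP orientation; "force": force on the tool from outside, world axes, zero at the start; "torque": the same for the moment, N m; "width": finger opening in mm.
Only numpy, scipy, OpenCV 4.12 (cv2) and the standard library are available. Lean on these libraries where they do the work, as an engineer would, in place of code of your own. Each camera call takes 0.05 s, during which the arm holds its last target. There are 200 camera calls.

### The job

The grey lid of the white small-parts box is only resting on its four catches. With the gripper's fingertips, press the lid's rim down over one catch after another, at the ridged spots, until all four have clicked shut and the lid sits fully home all round. Push firmly but do not lean on it hard or shut it with one shove, do not lift the lid, leave the other things on the bench where they are, and finish clear of the box.

Things in the scene. Friction and masses are not known exactly. Their poses are not given: they have to be found in the camera images.
- parts_box: White plastic box fixed to the bench, 140 mm (x) by 200 mm (y, the long way) by 85 mm high. Origin: centre of its underside, on the bench; z up; x points away from the robot at yaw 0 (turned up to 30 degrees either way). Each long wall has two sprung hook catches, 120 mm apart, one below each ridged spot of the lid.
- lid: Grey lid on the box, 156 by 208 by 22 mm, same axes. Skirt outside the walls, ribs inside: it stays centred but can sink, tilt and twist. Raised rim 18 mm wide, flat on top; panel 3 mm lower. Origin: centre, 8 mm below the rim's top; 93.5 mm above the bench with all sections open, 85 mm when shut. Each catch needs 10 to 18 N over some 5 mm, clicks and holds; then a rigid stop. Over 80 N is too hard.
- press0 (a point): Spot to press, on the top face of the lid's rim over a catch: near long side (towards the robot when the box is square on), right end; three small ridges mark it. x -69 mm, y -60 mm from the lid's centre. Height above the bench about 101.5 mm at the start, 93 mm once this section has clicked; it can rise a few mm while others are pressed.
- press1 (a point): Spot to press, on the top face of the lid's rim over a catch: near long side, left end; three small ridges mark it. x -69 mm, y +60 mm from the lid's centre. Height above the bench about 101.5 mm at the start, 93 mm once this section has clicked; it can rise a few mm while others are pressed.
- press2 (a point): Spot to press, on the top face of the lid's rim over a catch: far long side, right end; three small ridges mark it. x +69 mm, y -60 mm from the lid's centre. Height above the bench about 101.5 mm at the start, 93 mm once this section has clicked; it can rise a few mm while others are pressed.
- press3 (a point): Spot to press, on the top face of the lid's rim over a catch: far long side, left end; three small ridges mark it. x +69 mm, y +60 mm from the lid's centre. Height above the bench about 101.5 mm at the start, 93 mm once this section has clicked; it can rise a few mm while others are pressed.
- bearing: Steel bearing ring, 72 mm across, 20 mm high, loose on the bench near the box; origin at the centre of its underside. To be left alone.
- carton: Open cardboard carton, 120 by 90 by 60 mm high, loose, near the box; origin at the centre of its underside. To be left alone.
- tape_roll: Roll of white tape, 100 mm across, 48 mm high, loose, near the box; origin at the centre of its underside. To be left alone.
- screwdriver: Screwdriver lying on the bench on the robot's side of the box, 170 mm long, its length along its own x. To be left alone.
There are look-alikes about, which are no part of the job. Of the things shaped like the parts_box, the white one is meant.

How it is judged:
By the outcome, as a careful person would: the job done as asked, in the order asked, and still so for the second after the job is handed in, with the robot touching nothing.
It also fails if it takes over 45 s, if anything falls off the work surface, if the arm or the gripper's body presses on something with over 40 N, if the wrist force passes 120 N, or if a joint passes its speed limit or range.

## Working session

There is one attempt and no reset: what is moved stays moved. The work goes in short steps, Python scripts to look and compute and a tool call to move; the robot and the scene stay as the last step left them, time stands still between calls to the robot, and variables do not carry over. Pictures are saved under pics/ and viewed, about 8 in all and at most 12, crops included, and the job is handed in when it is done.

Besides the shell and the picture viewer there is one more tool, called after "Request:" by a JSON object that holds its "op" and its "data", one argument or row to a line. apply_moves: Moves the arm, as the interface text tells. Its arguments: {"type":"object","properties":{"increments":{"type":"array"}},"required":["increments"]}

```bash
mkdir -p pics
python3 - <<'E'
from cell import *
import cv2
s=read_state();print({k:s[k] for k in('clock','eef_pos','tool_rot','force','width')})
for n in('scene','top'):
    im=get_image(n);cv2.imwrite(f'pics/{n}0.png',im[:,:,::-1]);print(n,calibration(n))
E
python3 -c "
import cv2,numpy as np
a=cv2.imread('pics/scene0.png');b=cv2.imread('pics/top0.png')
cv2.imwrite('pics/both0.png',np.vstack([a,b])[:, :])
"
```

```text
{'clock': 0.0, 'eef_pos': array([186.80024024, 621.94353531, 230.41113368]), 'tool_rot': array([-3.13974607e+00,  1.48896296e-05,  2.84979089e+00]), 'force': array([-0.50486389, -0.24666901, -1.28277835]), 'width': 85.27693654130377}
scene {'camera_matrix': array([[446.90207151,   0.        , 260.44230637],
       [  0.        , 446.90207151, 197.19928528],
       [  0.        ,   0.        ,   1.        ]]), 'origin': array([1005.61725833,  435.27854046, 1007.06887919]), 'attitude': array([0.63307174, 0.0067053 , 2.23926098])}
top {'camera_matrix': array([[370.29462874,   0.        , 253.78302997],
       [  0.        , 370.29462874, 193.73674355],
       [  0.        ,   0.        ,   1.        ]]), 'origin': array([2.64777961e+02, 5.69523985e-01, 1.16467485e+03]), 'attitude': array([ 0.21856115,  0.00262107, -1.61777748])}
```

View pics/top0.png

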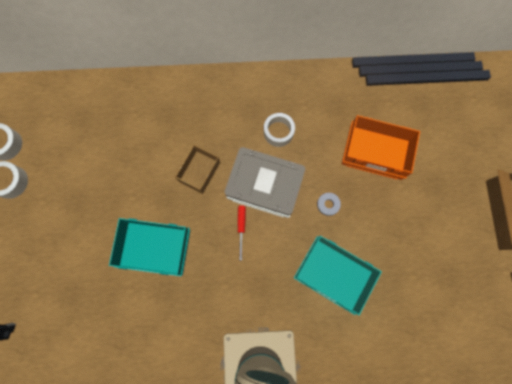

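View pics/scene0.png

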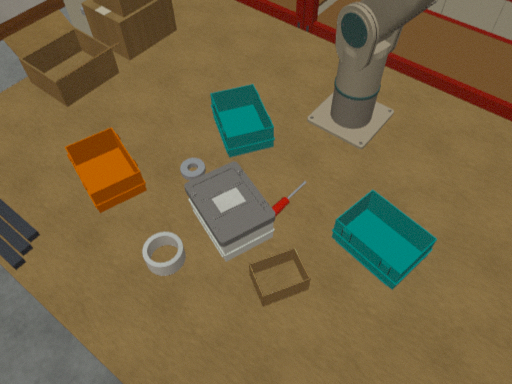

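The top view shows the grey-lidded white box at about (265,182), with a white label. Things it could be mistaken for are the teal boxes at (150,247) and (338,274) and the orange box at (380,147); these are open and not white. The box at (265,182) is the target. The scene view agrees, with the lid at (230,208). Next I'll measure it and take a close crop.

```bash
cat > h.py <<'E'
import numpy as np,cv2
from scipy.spatial.transform import Rotation as R
from cell import *
def ray(name,px,cal=None):
    c=cal or calibration(name);K=c['camera_matrix'];Rm=R.from_euler('xyz',c['attitude']).as_matrix()
    u=(px[0]-K[0,2])/K[0,0];v=(px[1]-K[1,2])/K[1,1]
    if name=='wrist':
        r=np.hypot(u,v);k=np.sin(r)/max(r,1e-9);d=np.array([u*k,-v*k,-np.cos(r)])
    else: d=np.array([u,-v,-1.])
    return np.array(c['origin']),Rm@d
def onplane(name,px,z,cal=None):
    o,d=ray(name,px,cal);return o+d*(z-o[2])/d[2]
def proj(name,p,cal=None):
    c=cal or calibration(name);K=c['camera_matrix'];Rm=R.from_euler('xyz',c['attitude']).as_matrix()
    q=Rm.T@(np.asarray(p,float)-c['origin']);q=np.array([q[0],-q[1],-q[2]])
    if name=='wrist':
        th=np.arctan2(np.hypot(q[0],q[1]),q[2]);h=np.hypot(q[0],q[1]);return K[:2,2]+K[0,0]*th*q[:2]/h
    return K[:2,2]+K[0,0]*q[:2]/q[2]
E
python3 - <<'E'
from h import *
ctr={'top':(265,182),'scene':(230,208)}
for n in ctr:
    im=cv2.imread(f'pics/{n}0.png');hsv=cv2.cvtColor(im,cv2.COLOR_BGR2HSV)
    m=((hsv[...,1]<40)&(hsv[...,2]>70)&(hsv[...,2]<160)).astype(np.uint8)
    m=cv2.morphologyEx(m,cv2.MORPH_OPEN,np.ones((3,3)))
    cs,_=cv2.findContours(m,cv2.RETR_EXTERNAL,cv2.CHAIN_APPROX_NONE)
    c=[c for c in cs if cv2.pointPolygonTest(c,ctr[n],False)>=0][0]
    g=np.array([onplane(n,p,95)[:2] for p in c[:,0].astype(float)],np.float32)
    r=cv2.minAreaRect(g);print(n,r,cv2.contourArea(c))
    m2=((hsv[...,1]<40)&(hsv[...,2]>190)).astype(np.uint8)
    nn,l,st,ce=cv2.connectedComponentsWithStats(m2)
    for i in range(1,nn):
        if st[i,4]>80 and np.hypot(*(ce[i]-ctr[n]))<40: print('label?',ce[i],st[i],onplane(n,ce[i],98.5))
    x,y=ctr[n];cv2.imwrite(f'pics/c{n}.png',cv2.resize(im[y-60:y+60,x-60:x+60],(480,480),interpolation=cv2.INTER_CUBIC))
cv2.imwrite('pics/crop1.png',np.hstack([cv2.resize(cv2.imread(f'pics/c{n}.png'),(400,400)) for n in ctr]))
E
```

```text
top ((539.3861694335938, -41.114532470703125), (201.84886169433594, 157.78248596191406), 69.63334655761719) 3324.5
label? [264.66042781 180.03475936] [254 168  22  25 374] [541.60963758 -42.02963561  98.5       ]
scene ((536.309326171875, -56.43467712402344), (327.3525695800781, 164.50401306152344), 67.58430480957031) 5455.5
```

View pics/crop1.png

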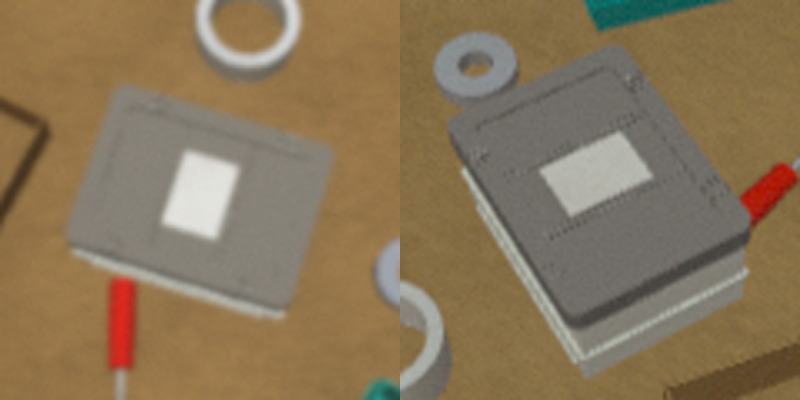

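The crops confirm a white box under a grey lid, centred near (540,-41) with yaw about -20°. The ridged spots show as small marks near the four corners. I'll hover above it with the gripper shut and look with the wrist camera.

Request:
{"op": "apply_moves", "data": {
  "increments": [
    {"tx":0.02,"ty":-0.04,"tz":0.02,"claw":0},
    {"tx":0.04,"ty":-0.08,"tz":0.04,"claw":0},
    {"tx":0.06,"ty":-0.12,"tz":0.06,"claw":0},
    {"tx":0.08,"ty":-0.16,"tz":0.07,"claw":0},
    {"tx":0.1,"ty":-0.2,"tz":0.07,"claw":0},
    {"tx":0.12,"ty":-0.24,"tz":0.07,"claw":0},
    {"tx":0.14,"ty":-0.28,"tz":0.07,"claw":0},
    {"tx":0.16,"ty":-0.32,"tz":0.07,"claw":0},
    {"tx":0.18,"ty":-0.36,"tz":0.07,"claw":0},
    {"tx":0.2,"ty":-0.4,"tz":0.07,"claw":0},
    {"tx":0.22,"ty":-0.44,"tz":0.07,"claw":0},
    {"tx":0.24,"ty":-0.48,"tz":0.07,"claw":0}
  ]
}}

```text
$.increments[0]: bad value
```

Request:
{"op": "apply_moves", "data": {
  "increments": [
    {"tx":0.02,"ty":-0.04,"rz":-0.7,"claw":0},
    {"tx":0.03,"ty":-0.08,"rz":-0.7,"claw":0},
    {"tx":0.05,"ty":-0.12,"rz":-0.7,"claw":0},
    {"tx":0.06,"ty":-0.16,"rz":-0.7,"claw":0},
    {"tx":0.06,"ty":-0.18,"rz":-0.7,"claw":0},
    {"tx":0.06,"ty":-0.18,"rz":-0.7,"claw":0},
    {"tx":0.06,"ty":-0.18,"rz":-0.7,"claw":0}
  ]
}}

```text
$.increments[0]: bad value
```

Run:
```python
from h import *
s=read_state();print({k:s[k] for k in('clock','eef_pos','tool_rot','force','width','qpos')})
c=calibration('wrist');im=get_image('wrist')[:,:,::-1].copy();cv2.imwrite('pics/w1.png',im)
import pickle;pickle.dump(c,open('w1.pkl','wb'));print(c)
a=np.radians(-20.4);Rz=np.array([[np.cos(a),-np.sin(a)],[np.sin(a),np.cos(a)]])
for q in[(-69,-60),(-69,60),(69,-60),(69,60),(0,0)]:
    p=np.r_[np.array([540,-41])+Rz@q,101.5];print(p,[proj('wrist',p,c).round(1)])
    cv2.circle(im,tuple(int(v) for v in proj('wrist',p,c)),7,(0,0,255),1)
cv2.imwrite('pics/w1o.png',im)
```

```text
{'clock': 0.1, 'eef_pos': array([186.81665743, 622.01114404, 230.48409077]), 'tool_rot': array([-3.13991372e+00,  5.03852503e-05,  2.84980325e+00]), 'force': array([-0.4517161 ,  0.41290196,  0.0006579 ]), 'width': 85.3761287187597, 'qpos': array([-1.3448071 ,  0.6292649 ,  0.0384658 ,  1.51823685, -0.02697458,
        0.99628907, -0.01999774])}
{'camera_matrix': array([[297.31863964,   0.        , 252.96646878],
       [  0.        , 297.31863964, 192.83854706],
       [  0.        ,   0.        ,   1.        ]]), 'origin': array([115.81768627, 642.94754332, 372.14552612]), 'attitude': array([-0.28963753,  0.00169394,  1.2794275 ])}
[454.41321989 -73.1854481  101.5       ] [array([ -0.6, 378.3])]
[496.24186556  39.28839063 101.5       ] [array([ 36.2, 395.4])]
[ 583.75813444 -121.28839063  101.5       ] [array([ 21.8, 410.5])]
[625.58678011  -8.8145519  101.5       ] [array([ 57.6, 426.1])]
[540.  -41.  101.5] [array([ 28.3, 403.7])]
```

View pics/w1o.png

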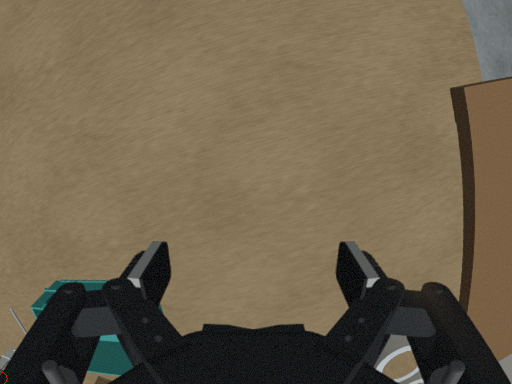

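The wrist view still shows the start position, because the moves were refused; probably every field is required. I'll resend them with all fields.

Request:
{"op": "apply_moves", "data": {
  "increments": [
    {"tx":0.02,"ty":-0.04,"tz":0.02,"rx":0,"ry":0,"rz":0,"claw":0.0},
    {"tx":0.04,"ty":-0.08,"tz":0.04,"rx":0,"ry":0,"rz":0,"claw":0.0},
    {"tx":0.06,"ty":-0.12,"tz":0.06,"rx":0,"ry":0,"rz":0,"claw":0.0},
    {"tx":0.08,"ty":-0.16,"tz":0.07,"rx":0,"ry":0,"rz":0,"claw":0.0},
    {"tx":0.1,"ty":-0.2,"tz":0.07,"rx":0,"ry":0,"rz":0,"claw":0.0},
    {"tx":0.12,"ty":-0.24,"tz":0.07,"rx":0,"ry":0,"rz":0,"claw":0.0},
    {"tx":0.14,"ty":-0.28,"tz":0.07,"rx":0,"ry":0,"rz":0,"claw":0.0},
    {"tx":0.16,"ty":-0.32,"tz":0.07,"rx":0,"ry":0,"rz":0,"claw":0.0},
    {"tx":0.18,"ty":-0.36,"tz":0.07,"rx":0,"ry":0,"rz":0,"claw":0.0},
    {"tx":0.2,"ty":-0.4,"tz":0.07,"rx":0,"ry":0,"rz":0,"claw":0.0},
    {"tx":0.22,"ty":-0.44,"tz":0.07,"rx":0,"ry":0,"rz":0,"claw":0.0},
    {"tx":0.24,"ty":-0.48,"tz":0.07,"rx":0,"ry":0,"rz":0,"claw":0.0}
  ]
}}

```text
clock: 1.35
eef_pos: [427.4, 140.9, 301.4]
tool_rot: [3.141, 0.0, 2.85]
force: [0.2, 0.7, 1.2]
width: -0.2
```

Request:
{"op": "apply_moves", "data": {
  "increments": [
    {"tx":0.03,"ty":-0.035,"tz":0,"rx":0,"ry":0,"rz":-0.3,"claw":0.0},
    {"tx":0.06,"ty":-0.07,"tz":0,"rx":0,"ry":0,"rz":-0.74,"claw":0.0},
    {"tx":0.095,"ty":-0.105,"tz":0,"rx":0,"ry":0,"rz":-0.74,"claw":0.0},
    {"tx":0.13,"ty":-0.14,"tz":0,"rx":0,"ry":0,"rz":-0.74,"claw":0.0},
    {"tx":0.165,"ty":-0.175,"tz":0,"rx":0,"ry":0,"rz":-0.74,"claw":0.0},
    {"tx":0.2,"ty":-0.21,"tz":0,"rx":0,"ry":0,"rz":-0.74,"claw":0.0},
    {"tx":0.21,"ty":-0.21,"tz":0,"rx":0,"ry":0,"rz":-0.74,"claw":0.0},
    {"tx":0.21,"ty":-0.21,"tz":0,"rx":0,"ry":0,"rz":-0.74,"claw":0.0}
  ]
}}

```text
clock: 2.15
eef_pos: [637.7, -68.4, 300.1]
tool_rot: [-3.141, -0.001, 2.783]
force: [-0.7, 1.2, -0.3]
width: 0.1
```

Run:
```python
from h import *
s=read_state();print({k:s[k] for k in('clock','eef_pos','tool_rot','force','width','qpos')})
c=calibration('wrist');im=get_image('wrist')[:,:,::-1].copy();cv2.imwrite('pics/w2.png',im)
import pickle;pickle.dump(c,open('w2.pkl','wb'));print(c)
a=np.radians(-20.4);Rz=np.array([[np.cos(a),-np.sin(a)],[np.sin(a),np.cos(a)]])
for q in[(-69,-60),(-69,60),(69,-60),(69,60),(0,0)]:
    p=np.r_[np.array([540,-41])+Rz@q,101.5];print(p.round(),proj('wrist',p,c).round(1))
im=cv2.resize(im,None,fx=1.5,fy=1.5,interpolation=cv2.INTER_CUBIC)
cv2.imwrite('pics/w2o.png',im)
```

```text
{'clock': 2.15, 'eef_pos': array([637.69179275, -68.39995887, 300.14685782]), 'tool_rot': array([-3.14121426e+00, -8.75504472e-04,  2.78324509e+00]), 'force': array([-0.69608375,  1.19303329, -0.29061631]), 'width': 0.10317662488448812, 'qpos': array([-0.08993255,  0.56653465,  0.26087151,  1.45667535, -0.15280723,
        1.13927153,  1.40852328])}
{'camera_matrix': array([[297.31863964,   0.        , 252.96646878],
       [  0.        , 297.31863964, 192.83854706],
       [  0.        ,   0.        ,   1.        ]]), 'origin': array([568.31855354, -43.09763627, 441.84879655]), 'attitude': array([-2.88691079e-01,  4.84349219e-04,  1.21287548e+00])}
[454. -73. 102.] [193.5  27.3]
[496.  39. 102.] [298.8  26.2]
[ 584. -121.  102.] [194.8 144. ]
[626.  -9. 102.] [298.2 143.6]
[540. -41. 102.] [246.   83.3]
```

View pics/w2o.png

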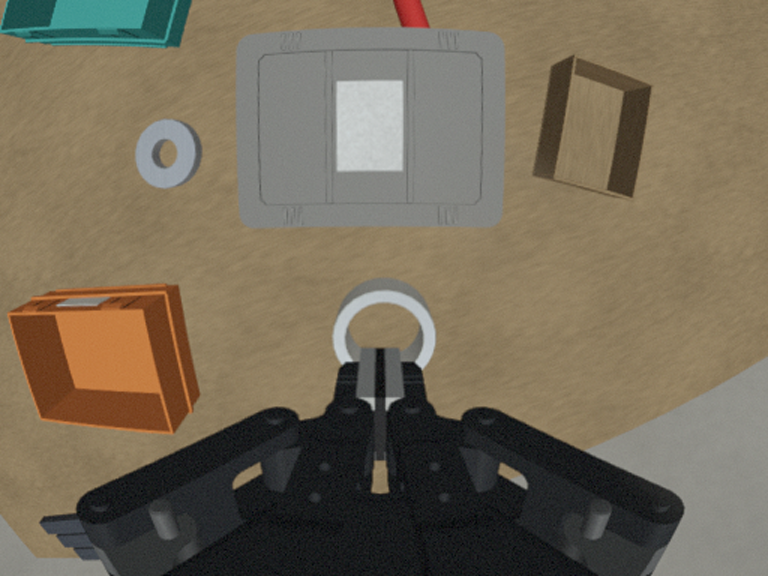

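The wrist view shows the ridges at (193,27), (299,27), (195,144) and (299,143) in full-image pixels. My predicted spots fall within about 1 px (about 1 mm) of these. The pose is confirmed, so I'll go above press0.

Request:
{"op": "apply_moves", "data": {
  "increments": [
    {"tx":-0.03,"ty":0,"tz":-0.03,"rx":0,"ry":0,"rz":0,"claw":0.0},
    {"tx":-0.06,"ty":0,"tz":-0.06,"rx":0,"ry":0,"rz":0,"claw":0.0},
    {"tx":-0.09,"ty":0,"tz":-0.09,"rx":0,"ry":0,"rz":0,"claw":0.0},
    {"tx":-0.12,"ty":-0.002,"tz":-0.12,"rx":0,"ry":0,"rz":0,"claw":0.0},
    {"tx":-0.15,"ty":-0.005,"tz":-0.15,"rx":0,"ry":0,"rz":0,"claw":0.0},
    {"tx":-0.17,"ty":-0.005,"tz":-0.165,"rx":0,"ry":0,"rz":0,"claw":0.0},
    {"tx":-0.183,"ty":-0.005,"tz":-0.18,"rx":0,"ry":0,"rz":0,"claw":0.0},
    {"tx":-0.183,"ty":-0.005,"tz":-0.188,"rx":0,"ry":0,"rz":0,"claw":0.0},
    {"tx":-0.183,"ty":-0.005,"tz":-0.19,"rx":0,"ry":0,"rz":0,"claw":0.0},
    {"tx":-0.183,"ty":-0.005,"tz":-0.19,"rx":0,"ry":0,"rz":0,"claw":0.0}
  ]
}}

```text
clock: 3.2
eef_pos: [455.2, -71.9, 111.7]
tool_rot: [3.141, 0.002, 2.786]
force: [0.5, 0.1, 0.6]
width: 0.1
```

Request:
{"op": "apply_moves", "data": {
  "increments": [
    {"tx":-0.001,"ty":-0.001,"tz":-0.004,"rx":0,"ry":0,"rz":0,"claw":0.0},
    {"tx":-0.001,"ty":-0.001,"tz":-0.007,"rx":0,"ry":0,"rz":0,"claw":0.0},
    {"tx":-0.001,"ty":-0.001,"tz":-0.009,"rx":0,"ry":0,"rz":0,"claw":0.0},
    {"tx":-0.001,"ty":-0.001,"tz":-0.011,"rx":0,"ry":0,"rz":0,"claw":0.0},
    {"tx":-0.001,"ty":-0.001,"tz":-0.012,"rx":0,"ry":0,"rz":0,"claw":0.0},
    {"tx":-0.001,"ty":-0.001,"tz":-0.013,"rx":0,"ry":0,"rz":0,"claw":0.0},
    {"tx":-0.001,"ty":-0.001,"tz":-0.014,"rx":0,"ry":0,"rz":0,"claw":0.0},
    {"tx":-0.001,"ty":-0.001,"tz":-0.014,"rx":0,"ry":0,"rz":0,"claw":0.0}
  ]
}}

```text
clock: 4.0
eef_pos: [452.3, -73.3, 97.4]
tool_rot: [3.142, -0.001, 2.785]
force: [-1.3, 0.9, 5.0]
width: 0.0
```

Request:
{"op": "apply_moves", "data": {
  "increments": [
    {"tx":0.001,"ty":0,"tz":-0.001,"rx":0,"ry":0,"rz":0,"claw":0.0},
    {"tx":0.001,"ty":0,"tz":-0.002,"rx":0,"ry":0,"rz":0,"claw":0.0},
    {"tx":0.001,"ty":0,"tz":-0.003,"rx":0,"ry":0,"rz":0,"claw":0.0},
    {"tx":0.001,"ty":0,"tz":-0.004,"rx":0,"ry":0,"rz":0,"claw":0.0},
    {"tx":0.001,"ty":0,"tz":-0.004,"rx":0,"ry":0,"rz":0,"claw":0.0}
  ]
}}

```text
clock: 4.5
eef_pos: [454.5, -73.5, 93.5]
tool_rot: [3.141, 0.001, 2.785]
force: [-1.2, -0.6, 3.7]
width: -0.2
```

Request:
{"op": "apply_moves", "data": {
  "increments": [
    {"tx":0,"ty":0,"tz":-0.001,"rx":0,"ry":0,"rz":0,"claw":0.0},
    {"tx":0,"ty":0,"tz":-0.002,"rx":0,"ry":0,"rz":0,"claw":0.0},
    {"tx":0,"ty":0,"tz":-0.002,"rx":0,"ry":0,"rz":0,"claw":0.0}
  ]
}}

```text
clock: 4.8
eef_pos: [454.6, -73.5, 92.9]
tool_rot: [3.141, 0.002, 2.785]
force: [-3.7, 1.0, 21.5]
width: -0.2
```

press0 is at the rigid stop (92.9 mm, 21 N). Next is press1.

Request:
{"op": "apply_moves", "data": {
  "increments": [
    {"tx":0,"ty":0,"tz":0.012,"rx":0,"ry":0,"rz":0,"claw":0.0},
    {"tx":0,"ty":0,"tz":0.03,"rx":0,"ry":0,"rz":0,"claw":0.0},
    {"tx":0.012,"ty":0.035,"tz":0.03,"rx":0,"ry":0,"rz":0,"claw":0.0},
    {"tx":0.025,"ty":0.07,"tz":0.03,"rx":0,"ry":0,"rz":0,"claw":0.0},
    {"tx":0.038,"ty":0.1,"tz":0.03,"rx":0,"ry":0,"rz":0,"claw":0.0},
    {"tx":0.042,"ty":0.113,"tz":0.027,"rx":0,"ry":0,"rz":0,"claw":0.0},
    {"tx":0.042,"ty":0.113,"tz":0.021,"rx":0,"ry":0,"rz":0,"claw":0.0},
    {"tx":0.042,"ty":0.113,"tz":0.017,"rx":0,"ry":0,"rz":0,"claw":0.0},
    {"tx":0.042,"ty":0.113,"tz":0.014,"rx":0,"ry":0,"rz":0,"claw":0.0},
    {"tx":0.042,"ty":0.113,"tz":0.012,"rx":0,"ry":0,"rz":0,"claw":0.0},
    {"tx":0.042,"ty":0.113,"tz":0.011,"rx":0,"ry":0,"rz":0,"claw":0.0},
    {"tx":0.042,"ty":0.113,"tz":0.01,"rx":0,"ry":0,"rz":0,"claw":0.0}
  ]
}}

```text
clock: 6.0
eef_pos: [495.9, 38.8, 101.3]
tool_rot: [-3.141, 0.0, 2.784]
force: [-0.0, 0.7, 0.7]
width: -0.1
```

Request:
{"op": "apply_moves", "data": {
  "increments": [
    {"tx":0,"ty":0,"tz":-0.001,"rx":0,"ry":0,"rz":0,"claw":0.0},
    {"tx":0,"ty":0,"tz":-0.002,"rx":0,"ry":0,"rz":0,"claw":0.0},
    {"tx":0,"ty":0,"tz":-0.003,"rx":0,"ry":0,"rz":0,"claw":0.0},
    {"tx":0,"ty":0,"tz":-0.004,"rx":0,"ry":0,"rz":0,"claw":0.0},
    {"tx":0,"ty":0,"tz":-0.005,"rx":0,"ry":0,"rz":0,"claw":0.0},
    {"tx":0,"ty":0,"tz":-0.006,"rx":0,"ry":0,"rz":0,"claw":0.0},
    {"tx":0,"ty":0,"tz":-0.007,"rx":0,"ry":0,"rz":0,"claw":0.0},
    {"tx":0,"ty":0,"tz":-0.008,"rx":0,"ry":0,"rz":0,"claw":0.0},
    {"tx":0,"ty":0,"tz":-0.009,"rx":0,"ry":0,"rz":0,"claw":0.0},
    {"tx":0,"ty":0,"tz":-0.01,"rx":0,"ry":0,"rz":0,"claw":0.0},
    {"tx":0,"ty":0,"tz":-0.01,"rx":0,"ry":0,"rz":0,"claw":0.0}
  ]
}}

```text
clock: 7.1
eef_pos: [496.1, 39.6, 92.9]
tool_rot: [3.141, 0.0, 2.785]
force: [-3.5, 0.5, 19.7]
width: 0.4
```

press1 is at its stop. Next is press2.

Request:
{"op": "apply_moves", "data": {
  "increments": [
    {"tx":0,"ty":0,"tz":0.012,"rx":0,"ry":0,"rz":0,"claw":0.0},
    {"tx":0,"ty":0,"tz":0.035,"rx":0,"ry":0,"rz":0,"claw":0.0},
    {"tx":0.02,"ty":-0.035,"tz":0.035,"rx":0,"ry":0,"rz":0,"claw":0.0},
    {"tx":0.04,"ty":-0.073,"tz":0.035,"rx":0,"ry":0,"rz":0,"claw":0.0},
    {"tx":0.06,"ty":-0.11,"tz":0.035,"rx":0,"ry":0,"rz":0,"claw":0.0},
    {"tx":0.078,"ty":-0.145,"tz":0.035,"rx":0,"ry":0,"rz":0,"claw":0.0},
    {"tx":0.088,"ty":-0.161,"tz":0.032,"rx":0,"ry":0,"rz":0,"claw":0.0},
    {"tx":0.088,"ty":-0.161,"tz":0.025,"rx":0,"ry":0,"rz":0,"claw":0.0},
    {"tx":0.088,"ty":-0.161,"tz":0.019,"rx":0,"ry":0,"rz":0,"claw":0.0},
    {"tx":0.088,"ty":-0.161,"tz":0.015,"rx":0,"ry":0,"rz":0,"claw":0.0},
    {"tx":0.088,"ty":-0.161,"tz":0.014,"rx":0,"ry":0,"rz":0,"claw":0.0},
    {"tx":0.088,"ty":-0.161,"tz":0.014,"rx":0,"ry":0,"rz":0,"claw":0.0}
  ]
}}

```text
clock: 8.3
eef_pos: [583.6, -120.2, 105.1]
tool_rot: [3.141, -0.001, 2.787]
force: [0.3, -1.1, -0.3]
width: 0.2
```

Request:
{"op": "apply_moves", "data": {
  "increments": [
    {"tx":0,"ty":0,"tz":-0.001,"rx":0,"ry":0,"rz":0,"claw":0.0},
    {"tx":0,"ty":0,"tz":-0.002,"rx":0,"ry":0,"rz":0,"claw":0.0},
    {"tx":0,"ty":0,"tz":-0.003,"rx":0,"ry":0,"rz":0,"claw":0.0},
    {"tx":0,"ty":0,"tz":-0.004,"rx":0,"ry":0,"rz":0,"claw":0.0},
    {"tx":0,"ty":0,"tz":-0.005,"rx":0,"ry":0,"rz":0,"claw":0.0},
    {"tx":0,"ty":0,"tz":-0.006,"rx":0,"ry":0,"rz":0,"claw":0.0},
    {"tx":0,"ty":0,"tz":-0.006,"rx":0,"ry":0,"rz":0,"claw":0.0}
  ]
}}

```text
clock: 9.0
eef_pos: [584.5, -121.5, 99.5]
tool_rot: [3.141, 0.001, 2.785]
force: [0.6, 1.1, 2.0]
width: -0.0
```

Request:
{"op": "apply_moves", "data": {
  "increments": [
    {"tx":0,"ty":0,"tz":-0.001,"rx":0,"ry":0,"rz":0,"claw":0.0},
    {"tx":0,"ty":0,"tz":-0.002,"rx":0,"ry":0,"rz":0,"claw":0.0},
    {"tx":0,"ty":0,"tz":-0.003,"rx":0,"ry":0,"rz":0,"claw":0.0},
    {"tx":0,"ty":0,"tz":-0.004,"rx":0,"ry":0,"rz":0,"claw":0.0},
    {"tx":0,"ty":0,"tz":-0.005,"rx":0,"ry":0,"rz":0,"claw":0.0},
    {"tx":0,"ty":0,"tz":-0.006,"rx":0,"ry":0,"rz":0,"claw":0.0},
    {"tx":0,"ty":0,"tz":-0.007,"rx":0,"ry":0,"rz":0,"claw":0.0},
    {"tx":0,"ty":0,"tz":-0.008,"rx":0,"ry":0,"rz":0,"claw":0.0},
    {"tx":0,"ty":0,"tz":-0.008,"rx":0,"ry":0,"rz":0,"claw":0.0}
  ]
}}

```text
clock: 9.9
eef_pos: [583.6, -121.5, 92.9]
tool_rot: [3.141, -0.001, 2.785]
force: [-4.0, 1.7, 16.8]
width: 0.2
```

press2 is at its stop. Next is press3.

Request:
{"op": "apply_moves", "data": {
  "increments": [
    {"tx":0,"ty":0,"tz":0.012,"rx":0,"ry":0,"rz":0,"claw":0.0},
    {"tx":0,"ty":0,"tz":0.03,"rx":0,"ry":0,"rz":0,"claw":0.0},
    {"tx":0.012,"ty":0.035,"tz":0.03,"rx":0,"ry":0,"rz":0,"claw":0.0},
    {"tx":0.025,"ty":0.07,"tz":0.03,"rx":0,"ry":0,"rz":0,"claw":0.0},
    {"tx":0.038,"ty":0.1,"tz":0.03,"rx":0,"ry":0,"rz":0,"claw":0.0},
    {"tx":0.042,"ty":0.113,"tz":0.027,"rx":0,"ry":0,"rz":0,"claw":0.0},
    {"tx":0.042,"ty":0.113,"tz":0.021,"rx":0,"ry":0,"rz":0,"claw":0.0},
    {"tx":0.042,"ty":0.113,"tz":0.017,"rx":0,"ry":0,"rz":0,"claw":0.0},
    {"tx":0.042,"ty":0.113,"tz":0.014,"rx":0,"ry":0,"rz":0,"claw":0.0},
    {"tx":0.042,"ty":0.113,"tz":0.012,"rx":0,"ry":0,"rz":0,"claw":0.0},
    {"tx":0.042,"ty":0.113,"tz":0.011,"rx":0,"ry":0,"rz":0,"claw":0.0},
    {"tx":0.042,"ty":0.113,"tz":0.01,"rx":0,"ry":0,"rz":0,"claw":0.0}
  ]
}}

```text
clock: 11.1
eef_pos: [625.9, -9.2, 101.3]
tool_rot: [-3.141, 0.0, 2.784]
force: [0.4, 0.4, 0.2]
width: -0.0
```

Request:
{"op": "apply_moves", "data": {
  "increments": [
    {"tx":0,"ty":0,"tz":-0.001,"rx":0,"ry":0,"rz":0,"claw":0.0},
    {"tx":0,"ty":0,"tz":-0.002,"rx":0,"ry":0,"rz":0,"claw":0.0},
    {"tx":0,"ty":0,"tz":-0.003,"rx":0,"ry":0,"rz":0,"claw":0.0},
    {"tx":0,"ty":0,"tz":-0.004,"rx":0,"ry":0,"rz":0,"claw":0.0},
    {"tx":0,"ty":0,"tz":-0.005,"rx":0,"ry":0,"rz":0,"claw":0.0},
    {"tx":0,"ty":0,"tz":-0.006,"rx":0,"ry":0,"rz":0,"claw":0.0},
    {"tx":0,"ty":0,"tz":-0.007,"rx":0,"ry":0,"rz":0,"claw":0.0},
    {"tx":0,"ty":0,"tz":-0.008,"rx":0,"ry":0,"rz":0,"claw":0.0},
    {"tx":0,"ty":0,"tz":-0.009,"rx":0,"ry":0,"rz":0,"claw":0.0},
    {"tx":0,"ty":0,"tz":-0.01,"rx":0,"ry":0,"rz":0,"claw":0.0},
    {"tx":0,"ty":0,"tz":-0.01,"rx":0,"ry":0,"rz":0,"claw":0.0}
  ]
}}

```text
clock: 12.2
eef_pos: [625.5, -8.1, 92.9]
tool_rot: [3.141, -0.001, 2.785]
force: [-4.1, 0.6, 13.7]
width: 0.1
```

Request:
{"op": "apply_moves", "data": {
  "increments": [
    {"tx":0,"ty":0,"tz":-0.0005,"rx":0,"ry":0,"rz":0,"claw":0.0},
    {"tx":0,"ty":0,"tz":-0.001,"rx":0,"ry":0,"rz":0,"claw":0.0},
    {"tx":0,"ty":0,"tz":-0.001,"rx":0,"ry":0,"rz":0,"claw":0.0}
  ]
}}

```text
clock: 12.5
eef_pos: [625.6, -8.1, 92.9]
tool_rot: [3.141, -0.001, 2.785]
force: [-6.7, 0.3, 19.8]
width: 0.3
```

Request:
{"op": "apply_moves", "data": {
  "increments": [
    {"tx":0,"ty":0,"tz":0.012,"rx":0,"ry":0,"rz":0,"claw":0.0},
    {"tx":0,"ty":0,"tz":0.04,"rx":0,"ry":0,"rz":0,"claw":0.0},
    {"tx":0.01,"ty":-0.02,"tz":0.08,"rx":0,"ry":0,"rz":0,"claw":0.0},
    {"tx":0.013,"ty":-0.04,"tz":0.12,"rx":0,"ry":0,"rz":0,"claw":0.0},
    {"tx":0.013,"ty":-0.06,"tz":0.16,"rx":0,"ry":0,"rz":0,"claw":0.0},
    {"tx":0.013,"ty":-0.06,"tz":0.2,"rx":0,"ry":0,"rz":0,"claw":0.0},
    {"tx":0.013,"ty":-0.06,"tz":0.21,"rx":0,"ry":0,"rz":0,"claw":0.0},
    {"tx":0.013,"ty":-0.06,"tz":0.21,"rx":0,"ry":0,"rz":0,"claw":0.0},
    {"tx":0.013,"ty":-0.06,"tz":0.21,"rx":0,"ry":0,"rz":0,"claw":0.0}
  ]
}}

```text
clock: 13.4
eef_pos: [638.2, -67.7, 298.9]
tool_rot: [-3.141, -0.002, 2.786]
force: [-0.2, 0.0, 0.0]
width: -0.1
```

Run:
```python
from h import *
s=read_state();print({k:s[k] for k in('clock','eef_pos','tool_rot','force')})
c=calibration('wrist');im=get_image('wrist')[:,:,::-1].copy()
sc=get_image('scene')[:,:,::-1].copy();cv2.imwrite('pics/scene3.png',sc)
a=np.radians(-20.4);Rz=np.array([[np.cos(a),-np.sin(a)],[np.sin(a),np.cos(a)]])
for z in(101.5,93):
  for q in[(-69,-60),(-69,60),(69,-60),(69,60)]:
    p=np.r_[np.array([540,-41])+Rz@q,z];print(z,q,proj('wrist',p,c).round(1))
a=cv2.resize(im[:200,100:400],None,fx=1.33,fy=1.33);b=cv2.imread('pics/scene0.png')
z=lambda i:cv2.resize(i[145:285,150:290],(400,400),interpolation=cv2.INTER_CUBIC)
cv2.imwrite('pics/w3.png',im);cv2.imwrite('pics/fin.png',np.hstack([z(b),z(sc)]))
```

```text
{'clock': 13.4, 'eef_pos': array([638.16702769, -67.73121117, 298.91076752]), 'tool_rot': array([-3.14137314e+00, -2.47470229e-03,  2.78592065e+00]), 'force': array([-0.1632983 ,  0.0099017 ,  0.04603442])}
101.5 (-69, -60) [192.9  27. ]
101.5 (-69, 60) [298.6  26.2]
101.5 (69, -60) [193.9 144.1]
101.5 (69, 60) [297.7 143.9]
93 (-69, -60) [194.3  28.8]
93 (-69, 60) [297.5  28. ]
93 (69, -60) [195.3 143.2]
93 (69, 60) [296.6 143. ]
```

View pics/fin.png

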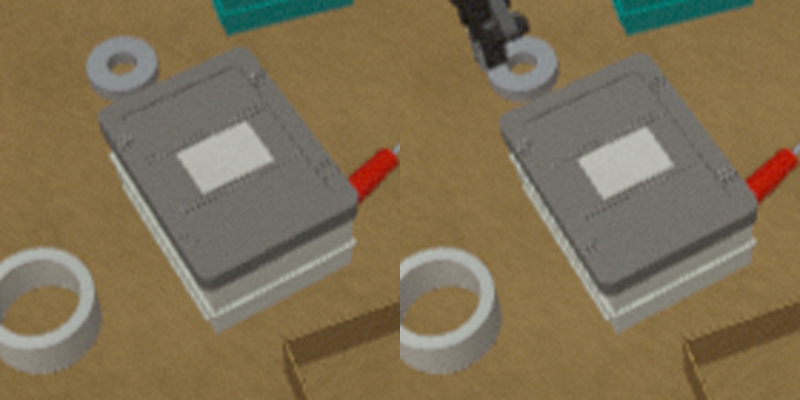

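View pics/w3.png

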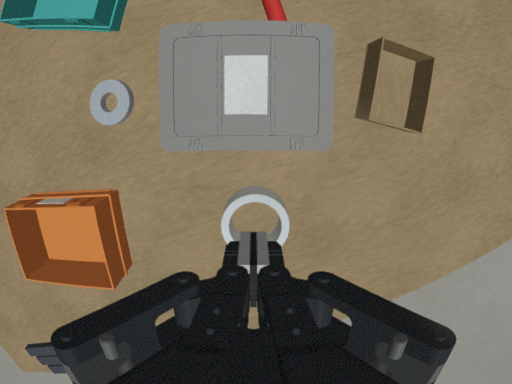

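The scene pair shows the lid lower than before, and the bearing, tape, carton and screwdriver have not moved. In the wrist view the ridges sit at the shut-height pixels. One numeric check that it sank evenly at each spot:

Run:
```python
from h import *
A=cv2.imread('pics/scene0.png',0);B=cv2.imread('pics/scene3.png',0)
a=np.radians(-20.4);Rz=np.array([[np.cos(a),-np.sin(a)],[np.sin(a),np.cos(a)]])
for q in[(-69,-60),(-69,60),(69,-60),(69,60),(0,0)]:
    xy=np.array([540,-41])+Rz@q;u=proj('scene',np.r_[xy,101.5]);v=proj('scene',np.r_[xy,93.])
    x,y=u.round().astype(int);t=A[y-8:y+9,x-8:x+9];s=B[y-16:y+17,x-16:x+17]
    r=cv2.matchTemplate(cv2.resize(s,None,fx=4,fy=4,interpolation=2),cv2.resize(t,None,fx=4,fy=4,interpolation=2),cv2.TM_CCOEFF_NORMED)
    m=cv2.minMaxLoc(r);print(q,'expected',(v-u).round(2),'seen',np.array(m[3])/4-8,round(m[1],2))
```

```text
(-69, -60) expected [0.14 2.05] seen [-0.25  1.5 ] 0.63
(-69, 60) expected [-0.    1.97] seen [-0.75  1.  ] 0.79
(69, -60) expected [0.43 2.  ] seen [-0.25  0.5 ] 0.9
(69, 60) expected [0.31 1.89] seen [1.75 4.  ] 0.94
(0, 0) expected [0.21 1.98] seen [-2.25  3.  ] 0.99
```

The template match is ambiguous because there is little texture. Touch is decisive and there is time for it, so I'll lightly probe the earlier spots again, starting with press2.

Request:
{"op": "apply_moves", "data": {
  "increments": [
    {"tx":-0.02,"ty":-0.02,"tz":-0.035,"rx":0,"ry":0,"rz":0,"claw":0.0},
    {"tx":-0.04,"ty":-0.04,"tz":-0.07,"rx":0,"ry":0,"rz":0,"claw":0.0},
    {"tx":-0.0545,"ty":-0.0535,"tz":-0.11,"rx":0,"ry":0,"rz":0,"claw":0.0},
    {"tx":-0.0545,"ty":-0.0535,"tz":-0.15,"rx":0,"ry":0,"rz":0,"claw":0.0},
    {"tx":-0.0545,"ty":-0.0535,"tz":-0.175,"rx":0,"ry":0,"rz":0,"claw":0.0},
    {"tx":-0.0545,"ty":-0.0535,"tz":-0.188,"rx":0,"ry":0,"rz":0,"claw":0.0},
    {"tx":-0.0545,"ty":-0.0535,"tz":-0.195,"rx":0,"ry":0,"rz":0,"claw":0.0},
    {"tx":-0.0545,"ty":-0.0535,"tz":-0.199,"rx":0,"ry":0,"rz":0,"claw":0.0},
    {"tx":-0.0545,"ty":-0.0535,"tz":-0.202,"rx":0,"ry":0,"rz":0,"claw":0.0},
    {"tx":-0.0545,"ty":-0.0535,"tz":-0.204,"rx":0,"ry":0,"rz":0,"claw":0.0},
    {"tx":-0.0545,"ty":-0.0535,"tz":-0.205,"rx":0,"ry":0,"rz":0,"claw":0.0},
    {"tx":-0.0545,"ty":-0.0535,"tz":-0.205,"rx":0,"ry":0,"rz":0,"claw":0.0}
  ]
}}

```text
clock: 14.7
eef_pos: [584.7, -122.0, 95.8]
tool_rot: [3.141, 0.001, 2.785]
force: [0.1, -0.3, -0.5]
width: 0.0
```

Request:
{"op": "apply_moves", "data": {
  "increments": [
    {"tx":-0.001,"ty":0,"tz":-0.001,"rx":0,"ry":0,"rz":0,"claw":0.0},
    {"tx":-0.001,"ty":0,"tz":-0.002,"rx":0,"ry":0,"rz":0,"claw":0.0},
    {"tx":-0.001,"ty":0,"tz":-0.002,"rx":0,"ry":0,"rz":0,"claw":0.0}
  ]
}}

```text
clock: 15.0
eef_pos: [583.4, -121.9, 93.3]
tool_rot: [3.142, -0.0, 2.785]
force: [0.4, 0.8, -0.1]
width: -0.0
```

Request:
{"op": "apply_moves", "data": {
  "increments": [
    {"tx":0,"ty":0,"tz":-0.001,"rx":0,"ry":0,"rz":0,"claw":0.0},
    {"tx":0,"ty":0,"tz":-0.002,"rx":0,"ry":0,"rz":0,"claw":0.0},
    {"tx":0,"ty":0,"tz":-0.002,"rx":0,"ry":0,"rz":0,"claw":0.0}
  ]
}}

```text
clock: 15.3
eef_pos: [583.5, -122.0, 93.0]
tool_rot: [3.141, 0.0, 2.785]
force: [-3.5, 1.5, 12.6]
width: 0.1
```

press2 is home: there is no contact at 93.3 mm and it is rigid at 93.0. Now press0.

Request:
{"op": "apply_moves", "data": {
  "increments": [
    {"tx":0,"ty":0,"tz":0.012,"rx":0,"ry":0,"rz":0,"claw":0.0},
    {"tx":0,"ty":0,"tz":0.03,"rx":0,"ry":0,"rz":0,"claw":0.0},
    {"tx":-0.035,"ty":0.013,"tz":0.03,"rx":0,"ry":0,"rz":0,"claw":0.0},
    {"tx":-0.07,"ty":0.026,"tz":0.03,"rx":0,"ry":0,"rz":0,"claw":0.0},
    {"tx":-0.105,"ty":0.04,"tz":0.03,"rx":0,"ry":0,"rz":0,"claw":0.0},
    {"tx":-0.129,"ty":0.048,"tz":0.026,"rx":0,"ry":0,"rz":0,"claw":0.0},
    {"tx":-0.129,"ty":0.048,"tz":0.016,"rx":0,"ry":0,"rz":0,"claw":0.0},
    {"tx":-0.129,"ty":0.048,"tz":0.01,"rx":0,"ry":0,"rz":0,"claw":0.0},
    {"tx":-0.129,"ty":0.048,"tz":0.006,"rx":0,"ry":0,"rz":0,"claw":0.0},
    {"tx":-0.129,"ty":0.048,"tz":0.004,"rx":0,"ry":0,"rz":0,"claw":0.0},
    {"tx":-0.129,"ty":0.048,"tz":0.002,"rx":0,"ry":0,"rz":0,"claw":0.0},
    {"tx":-0.129,"ty":0.048,"tz":0.002,"rx":0,"ry":0,"rz":0,"claw":0.0}
  ]
}}

```text
clock: 16.5
eef_pos: [455.0, -74.2, 93.2]
tool_rot: [-3.142, 0.0, 2.785]
force: [-0.6, 0.4, -0.3]
width: -0.1
```

Request:
{"op": "apply_moves", "data": {
  "increments": [
    {"tx":0,"ty":0,"tz":0.012,"rx":0,"ry":0,"rz":0,"claw":0.0},
    {"tx":0,"ty":0,"tz":0.03,"rx":0,"ry":0,"rz":0,"claw":0.0},
    {"tx":0.012,"ty":0.035,"tz":0.03,"rx":0,"ry":0,"rz":0,"claw":0.0},
    {"tx":0.025,"ty":0.07,"tz":0.03,"rx":0,"ry":0,"rz":0,"claw":0.0},
    {"tx":0.038,"ty":0.1,"tz":0.03,"rx":0,"ry":0,"rz":0,"claw":0.0},
    {"tx":0.042,"ty":0.113,"tz":0.025,"rx":0,"ry":0,"rz":0,"claw":0.0},
    {"tx":0.042,"ty":0.113,"tz":0.015,"rx":0,"ry":0,"rz":0,"claw":0.0},
    {"tx":0.042,"ty":0.113,"tz":0.008,"rx":0,"ry":0,"rz":0,"claw":0.0},
    {"tx":0.042,"ty":0.113,"tz":0.004,"rx":0,"ry":0,"rz":0,"claw":0.0},
    {"tx":0.042,"ty":0.113,"tz":0.002,"rx":0,"ry":0,"rz":0,"claw":0.0},
    {"tx":0.042,"ty":0.113,"tz":0,"rx":0,"ry":0,"rz":0,"claw":0.0},
    {"tx":0.042,"ty":0.113,"tz":0,"rx":0,"ry":0,"rz":0,"claw":0.0}
  ]
}}

```text
clock: 17.7
eef_pos: [496.4, 38.2, 93.3]
tool_rot: [-3.141, 0.0, 2.784]
force: [-0.5, -0.2, -0.5]
width: 0.1
```

press0 and press1 are both down too, with no contact at 93.2 and 93.3 mm. I'll do the same check on press3, then retreat.

Request:
{"op": "apply_moves", "data": {
  "increments": [
    {"tx":0,"ty":0,"tz":0.012,"rx":0,"ry":0,"rz":0,"claw":0.0},
    {"tx":0,"ty":0,"tz":0.03,"rx":0,"ry":0,"rz":0,"claw":0.0},
    {"tx":0.035,"ty":-0.013,"tz":0.03,"rx":0,"ry":0,"rz":0,"claw":0.0},
    {"tx":0.07,"ty":-0.026,"tz":0.03,"rx":0,"ry":0,"rz":0,"claw":0.0},
    {"tx":0.105,"ty":-0.04,"tz":0.03,"rx":0,"ry":0,"rz":0,"claw":0.0},
    {"tx":0.129,"ty":-0.047,"tz":0.026,"rx":0,"ry":0,"rz":0,"claw":0.0},
    {"tx":0.129,"ty":-0.047,"tz":0.016,"rx":0,"ry":0,"rz":0,"claw":0.0},
    {"tx":0.129,"ty":-0.047,"tz":0.008,"rx":0,"ry":0,"rz":0,"claw":0.0},
    {"tx":0.129,"ty":-0.047,"tz":0.004,"rx":0,"ry":0,"rz":0,"claw":0.0},
    {"tx":0.129,"ty":-0.047,"tz":0.002,"rx":0,"ry":0,"rz":0,"claw":0.0},
    {"tx":0.129,"ty":-0.047,"tz":0,"rx":0,"ry":0,"rz":0,"claw":0.0},
    {"tx":0.129,"ty":-0.047,"tz":0,"rx":0,"ry":0,"rz":0,"claw":0.0}
  ]
}}

```text
clock: 18.9
eef_pos: [625.1, -7.7, 93.4]
tool_rot: [3.142, -0.0, 2.786]
force: [-0.0, 0.2, -0.3]
width: -0.4
```

Request:
{"op": "apply_moves", "data": {
  "increments": [
    {"tx":0,"ty":0,"tz":0.015,"rx":0,"ry":0,"rz":0,"claw":0.0},
    {"tx":0,"ty":0,"tz":0.05,"rx":0,"ry":0,"rz":0,"claw":0.0},
    {"tx":0,"ty":0,"tz":0.09,"rx":0,"ry":0,"rz":0,"claw":0.0},
    {"tx":0,"ty":0,"tz":0.13,"rx":0,"ry":0,"rz":0,"claw":0.0},
    {"tx":0,"ty":0,"tz":0.17,"rx":0,"ry":0,"rz":0,"claw":0.0},
    {"tx":0,"ty":0.04,"tz":0.2,"rx":0,"ry":0,"rz":0,"claw":0.0},
    {"tx":0,"ty":0.08,"tz":0.2,"rx":0,"ry":0,"rz":0,"claw":0.0},
    {"tx":0,"ty":0.12,"tz":0.2,"rx":0,"ry":0,"rz":0,"claw":0.0},
    {"tx":0,"ty":0.16,"tz":0.2,"rx":0,"ry":0,"rz":0,"claw":0.0},
    {"tx":0,"ty":0.18,"tz":0.2,"rx":0,"ry":0,"rz":0,"claw":0.0},
    {"tx":0,"ty":0.18,"tz":0.2,"rx":0,"ry":0,"rz":0,"claw":0.0},
    {"tx":0,"ty":0.18,"tz":0.2,"rx":0,"ry":0,"rz":0,"claw":0.0}
  ]
}}

```text
clock: 20.1
eef_pos: [625.5, 171.4, 294.4]
tool_rot: [-3.141, 0.001, 2.785]
force: [-0.5, -1.5, 0.2]
width: 0.0
```

```bash
python3 -c "
from cell import *
print(finish_job())"
```

```text
the job is handed in; nothing more can be done
None
```

All four catches of the white box's lid are down at their rigid stops. I pressed them one at a time with the closed fingertips, in the order press0, press1, press2, press3. I handed the job in at about 20 s, with the arm about 200 mm above the lid and off to its left.

- **Presses:** each spot reached its stop at 92.9 mm. The highest force I read was about 21 N, though force is only reported at the end of each move.
- **Last checks:** I went back to each spot afterwards. At 93.2–93.4 mm, just above shut height, none of the four touched the fingers. I pressed only press2 again, and it was rigid at 93.0 mm.
- **Other objects:** the bearing, tape roll, carton and screwdriver looked unmoved in the camera view after the four presses. I took no picture after the later touch checks.
- **A check that disagreed:** matching before and after scene images gave uneven sinking (0.5 to 4 px, against about 2 px expected). I put that down to the lid's lack of texture and relied on the touch checks instead.
- **Refused moves:** my first two move calls were refused because fields were missing. They moved nothing.

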